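# Set the thread-stock tags

### The job

Flip the hinged tags on the thread-stock board so that every full bin's tag shows its green face up and the tag of any bin that is not full shows red. Push each wrong tag over lightly with a fingertip, without pinching or forcing it, and let it drop onto its stop. Leave everything else on the board and table where it stands, and finish with the hand clear.

Things in the scene. Friction and masses are not known exactly. Their poses are not given: they have to be found in the camera images.
- board: fixed wooden stock board lying flat on the table, 320 (its x) x 560 (its y) x 12 mm; origin at the centre of its underside; its x axis points roughly away from the robot, its y axis runs along the row of tags and bins, to the robot's left. Four bins stand in a row on its near half; in line with each bin (same board y, 125 mm farther along board x) stands that bin's tag. Bays are 130 mm apart along board y
- bin_a: fixed open white bin 115 x 112 x 40 mm, its spools rising to 55 mm; FULL: nine thread spools fill all its places (3 x 3); origin at the centre of its underside, on top of the board, 12 mm above the table
- bin_b: fixed open white bin 115 x 112 x 40 mm, its spools rising to 55 mm; FULL: nine thread spools fill all its places (3 x 3); origin at the centre of its underside, on top of the board, 12 mm above the table
- bin_c: fixed open white bin 115 x 112 x 40 mm, its spools rising to 55 mm; FULL: nine thread spools fill all its places (3 x 3); origin at the centre of its underside, on top of the board, 12 mm above the table
- bin_d: fixed open white bin 115 x 112 x 40 mm, its spools rising to 55 mm; NOT full: a single thread spool stands in it; origin at the centre of its underside, on top of the board, 12 mm above the table
- tag_a_flap (a joint): hinge of tag a's flap (which bay the tag stands in varies): 0 rad = leaning right (board -y) at its stop, red face up; 1.64 rad = leaning left (board +y) at its stop, green face up; 0.82 = upright. The flap swings freely, and once past upright it falls to the other stop by its own weight
- tag_a_hinge (a point): middle of the hinge axis of tag a, 26 mm above the table; fixed; the axis runs along board x
- tag_a_edge (a point): middle of the free edge (a white bead, 6 mm thick, 74 mm long along board x) of tag a's flap, 50 mm from the hinge axis. The flap is a stiff, slippery 4 mm plastic plate, 70 mm wide along board x, 25 g. At either stop it leans 47 degrees from upright, so the edge then hangs 37 mm to the side of the hinge and 60 mm above the table, with free space under it; upright, its top is 79 mm above the table
- tag_b_flap (a joint): hinge of tag b's flap (which bay the tag stands in varies): 0 rad = leaning right (board -y) at its stop, red face up; 1.64 rad = leaning left (board +y) at its stop, green face up; 0.82 = upright. The flap swings freely, and once past upright it falls to the other stop by its own weight
- tag_b_hinge (a point): middle of the hinge axis of tag b, 26 mm above the table; fixed; the axis runs along board x
- tag_b_edge (a point): middle of the free edge (a white bead, 6 mm thick, 74 mm long along board x) of tag b's flap, 50 mm from the hinge axis. The flap is a stiff, slippery 4 mm plastic plate, 70 mm wide along board x, 25 g. At either stop it leans 47 degrees from upright, so the edge then hangs 37 mm to the side of the hinge and 60 mm above the table, with free space under it; upright, its top is 79 mm above the table
- tag_c_flap (a joint): hinge of tag c's flap (which bay the tag stands in varies): 0 rad = leaning right (board -y) at its stop, red face up; 1.64 rad = leaning left (board +y) at its stop, green face up; 0.82 = upright. The flap swings freely, and once past upright it falls to the other stop by its own weight
- tag_c_hinge (a point): middle of the hinge axis of tag c, 26 mm above the table; fixed; the axis runs along board x
- tag_c_edge (a point): middle of the free edge (a white bead, 6 mm thick, 74 mm long along board x) of tag c's flap, 50 mm from the hinge axis. The flap is a stiff, slippery 4 mm plastic plate, 70 mm wide along board x, 25 g. At either stop it leans 47 degrees from upright, so the edge then hangs 37 mm to the side of the hinge and 60 mm above the table, with free space under it; upright, its top is 79 mm above the table
- tag_d_flap (a joint): hinge of tag d's flap (which bay the tag stands in varies): 0 rad = leaning right (board -y) at its stop, red face up; 1.64 rad = leaning left (board +y) at its stop, green face up; 0.82 = upright. The flap swings freely, and once past upright it falls to the other stop by its own weight
- tag_d_hinge (a point): middle of the hinge axis of tag d, 26 mm above the table; fixed; the axis runs along board x
- tag_d_edge (a point): middle of the free edge (a white bead, 6 mm thick, 74 mm long along board x) of tag d's flap, 50 mm from the hinge axis. The flap is a stiff, slippery 4 mm plastic plate, 70 mm wide along board x, 25 g. At either stop it leans 47 degrees from upright, so the edge then hangs 37 mm to the side of the hinge and 60 mm above the table, with free space under it; upright, its top is 79 mm above the table
- spool_teal: teal thread spool, 38 mm diameter, 58 mm tall, upright, loose on the far edge of the board; origin at the centre of its underside. Not part of the job
- spool_mustard: mustard thread spool, 38 mm diameter, 58 mm tall, upright, loose on the far edge of the board; origin at the centre of its underside. Not part of the job
- tape_case: black tape-measure case, 62 x 62 x 24 mm, loose on the table; origin at the centre of its underside. Not part of the job
- ruler: wooden ruler, 28 x 300 x 5 mm, loose on the table beyond the board; origin at the centre of its underside. Not part of the job
- oil_bottle: small oil bottle with red cap, 40 mm diameter, 100 mm tall, loose, right of the board; origin at the centre of its underside. Not part of the job
- pin_dish: blue ceramic pin dish, 90 mm diameter, 25 mm tall, loose, left of the board; origin at the centre of its underside. Not part of the job
- chalk_block: pink chalk block, 50 x 35 x 12 mm, loose on the table; origin at the centre of its underside. Not part of the job

How it is judged (in metres and radians):
At the end, for the whole second after the job is handed in: The tag in line with the not-full bin leans right at its stop with red up (joint below 0.14 rad), the three tags in line with full bins lean left with green up (joint above 1.5 rad), all flaps still (((horizontal distance between bin_d and tag_a_hinge below 0.155 m and value of joint tag_a_flap below 0.14 rad) or (horizontal distance between bin_d and tag_a_hinge above 0.155 m and value of joint tag_a_flap above 1.5 rad)) and ((horizontal distance between bin_d and tag_b_hinge below 0.155 m and value of joint tag_b_flap below 0.14 rad) or (horizontal distance between bin_d and tag_b_hinge above 0.155 m and value of joint tag_b_flap above 1.5 rad)) and ((horizontal distance between bin_d and tag_c_hinge below 0.155 m and value of joint tag_c_flap below 0.14 rad) or (horizontal distance between bin_d and tag_c_hinge above 0.155 m and value of joint tag_c_flap above 1.5 rad)) and ((horizontal distance between bin_d and tag_d_hinge below 0.155 m and value of joint tag_d_flap below 0.14 rad) or (horizontal distance between bin_d and tag_d_hinge above 0.155 m and value of joint tag_d_flap above 1.5 rad)) and velocity of joint tag_a_flap between -0.3 and 0.3 rad/s and velocity of joint tag_b_flap between -0.3 and 0.3 rad/s and velocity of joint tag_c_flap between -0.3 and 0.3 rad/s and velocity of joint tag_d_flap between -0.3 and 0.3 rad/s); the robot touches nothing.
It fails at once if another loose thing on the board or table is lifted or moved more than 15 mm (distance of any of spool_teal, spool_mustard, tape_case, ruler, oil_bottle, pin_dish, chalk_block from where it was at the start of the episode above 0.015 m).
It fails at once if a tag is pinched or forced (more than 15 N) (contact force between the fingers and tag_a above 15 N or contact force between the fingers and tag_b above 15 N or contact force between the fingers and tag_c above 15 N or contact force between the fingers and tag_d above 15 N).
It also fails if it takes over 51 s, if anything falls off the work surface, if the arm or the gripper's body presses on something with over 40 N, if the wrist force passes 120 N, or if a joint passes its speed limit or range.

### The arm

A 6-joint arm with a two-finger parallel gripper is mounted at the origin on the work surface. World frame = base frame: x ahead of the robot, y to its left, z up, the work surface at z = 0. Lengths are in mm, angles in degrees, forces in N, time in s.
With the tool pointing down it reaches from about 300 to 750 mm from the base axis. Payload 8.5 kg.
Tool frame: the origin (TCP) lies at the very end of the fingers, on their centre line; the grasp point (between the pads) lies 19 mm behind it; z points along the fingers, x is the direction in which the jaws open and shut, and the axes are right-handed (so a half turn about z gives the same grasp; the last joint's range is limited). The gripper opens to 85 mm and grips with 20 to 120 N. Pads are 22 mm wide; open, the fingers measure 114 mm over their backs; the gripper's body (76 mm by 85 mm) begins 54 mm behind the grasp point. The pads swing forward as they close: fully open they stand 13 mm farther back than shut.
Start: joints at [-84.242, 21.807, 74.336, -0, 83.858, -12.336], TCP at [170.811, -522.784, 196.822] pointing down, gripper open.
Joint ranges: [-178.18, 178.18], [-50.72, 133.34], [12.68, 142.11], [-81.47, 261.47], [9.98, 163.14], [-165.26, 165.26]. Speed limits (degrees/s): [136.94, 136.94, 180, 180, 180, 180].

### API

Orientations are given as [roll, pitch, yaw] about the fixed x, y, z axes, in that order (R = Rz(yaw) Ry(pitch) Rx(roll)).
In Python, from workcell import manip gives the robot as it stands. Calls block until the motion is done:
- manip.move_ptp(position, orientation): joint-space move of the TCP to a pose.
- manip.movel(position, speed=150, rotation=None, stop_force=None): straight line of the TCP; rotation=None keeps the orientation; speed is the mean speed in mm/s. With stop_force (N) it stops when the force on the tool has changed by that much, and returns True; else False.
- manip.move_j(angles): joint-space move.
- manip.grip(opening): opening from 0.0 (shut) to 1.0 (fully open); the grip force is fixed at half the most; returns when the fingers have stopped.
- manip.pause(seconds).
- manip.solve_ik(position, orientation): joint angles nearest the present ones, or None.
- manip.capture(name): name is "scene" or "side" or "wrist"; returns a dict with "color" (480x640x3 uint8, blue, green, red), "vfov" (degrees; the focal length in pixels is half the picture's height over the tangent of half this angle, whatever the lens; pixels are square), "cx", "cy" (the principal point, pixels), "world_from_camera" (4x4, takes a point from camera to world coordinates). Camera axes: x right, y down, z forward; pixel columns grow to the right and rows downward; lengths in mm; the calibration is good to about 2 mm. A picture is of the moment at which its call begins. There is no depth.
A pose or a line that the arm cannot do raises manip.IKError and nothing moves.
- manip.hand_in(): hands the job in, once; it reports no verdict.
Readings, each from a call of its own:
- manip.current_clock(): time.
- manip.current_q(): joint angles.
- manip.current_dq(): joint speeds.
- manip.current_joint_torque(): joint torques, N m.
- manip.current_tcp_pos(): TCP position.
- manip.current_tcp_rot(): TCP orientation.
- manip.current_ft_force(): force on the tool from outside, world axes, zero at the start.
- manip.current_torque(): the same for the moment, N m.
- manip.current_width(): opening from 0.0 (shut) to 1.0 (fully open).
Only numpy, scipy, OpenCV 4.12 (cv2) and the standard library are available. Lean on these libraries where they do the work, as an engineer would, in place of code of your own. Each camera call takes 0.05 s, during which the arm holds its last target. There are 200 camera calls.

## Working session

There is one attempt and no reset: what is moved stays moved. The work goes in short steps, each a Python script; the robot and the scene stay as the last script left them, time stands still between calls to the robot, and variables do not carry over. Pictures are saved under pics/ and viewed, about 8 in all and at most 12, crops included, and the job is handed in when it is done.

```bash
mkdir -p pics; python3 - <<'E'
from workcell import manip
import cv2, numpy as np, pickle
for n in("scene","side"):
    c=manip.capture(n); cv2.imwrite(f"pics/{n}0.png",c["color"]); pickle.dump(c,open(f"{n}0.pkl","wb"))
    print(n,c["vfov"],c["cx"],c["cy"],np.round(c["world_from_camera"],3).tolist())
print(manip.current_clock(),manip.current_tcp_rot())
E
```

```text
scene 46.89790074653516 312.5560467488068 245.22967329528413 [[-0.783, 0.491, -0.381, 1223.095], [0.622, 0.614, -0.487, 790.358], [-0.005, -0.618, -0.786, 1313.327], [0.0, 0.0, 0.0, 1.0]]
side 52.83499820010617 322.1799792679763 238.29891155106958 [[0.998, -0.043, 0.049, 540.85], [-0.065, -0.626, 0.777, -876.497], [-0.002, -0.779, -0.628, 790.364], [0.0, 0.0, 0.0, 1.0]]
0.1 [-1.79984510e+02  7.55047558e-02 -7.19060141e+01]
```

View pics/scene0.png

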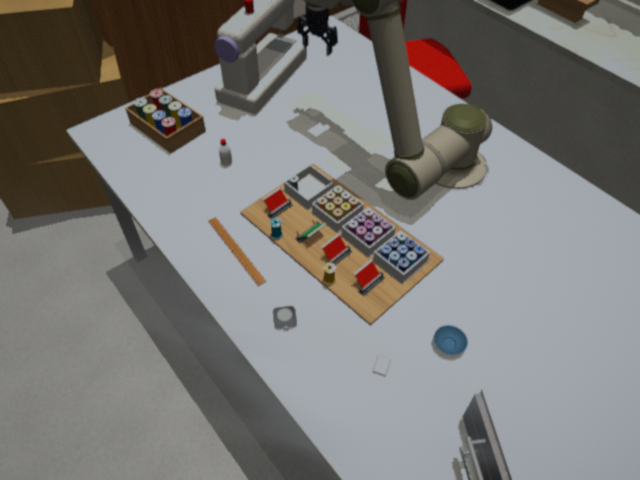

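View pics/side0.png

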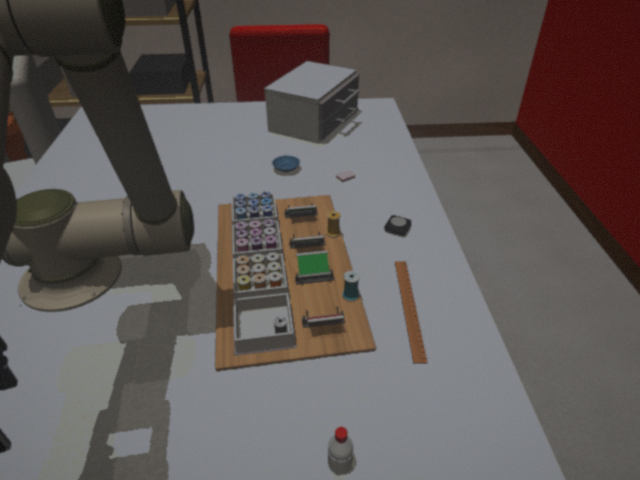

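The bin with a single spool is in the rightmost bay (-y), and its tag shows red, which is correct. The next bay shows green, also correct. The two bays at the +y end (blue and purple bins) wrongly show red. Their tags sit at about (368,275) and (335,248) in the scene view, and (300,211) and (308,241) in the side view. I'll enlarge both.

```bash
python3 - <<'E'
import cv2, numpy as np
a=cv2.imread("pics/scene0.png")[225:325,310:450]; b=cv2.imread("pics/side0.png")[190:260,270:370]
a=cv2.resize(a,None,fx=5,fy=5,interpolation=cv2.INTER_CUBIC); b=cv2.resize(b,None,fx=7,fy=7,interpolation=cv2.INTER_CUBIC)
cv2.imwrite("pics/ca.png",a);cv2.imwrite("pics/cb.png",b)
E
```

```text
(no output)
```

View pics/ca.png

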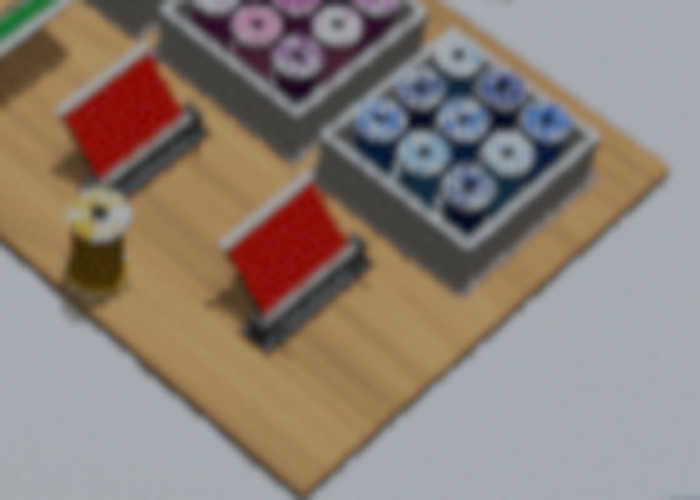

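View pics/cb.png

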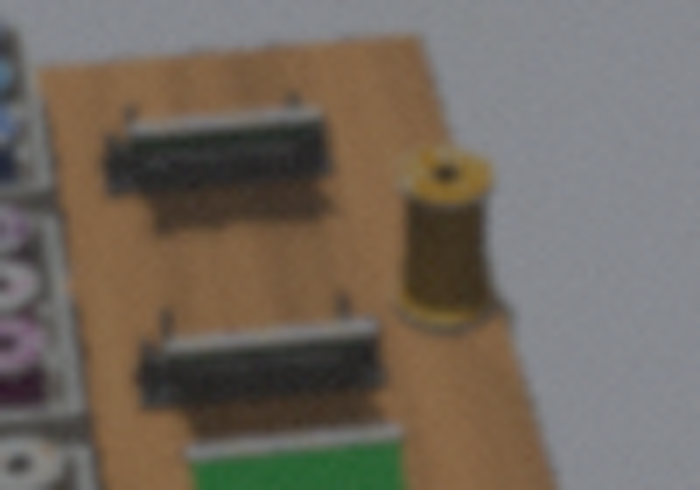

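In the crops, the beads' free edges run between these pixels:
- **Blue bay:** (354.6,274.4) to (372.4,261) in the scene view, and (315.7,206) to (288.6,208.3) in the side view.
- **Purple bay:** (322.4,247.6) to (340,235) in the scene view, and (323.6,236.4) to (293.6,239) in the side view.

Next I'll triangulate these.

```bash
python3 - <<'E'
import cv2, numpy as np, pickle
C={n:pickle.load(open(n+"0.pkl","rb")) for n in("scene","side")}
def P(c):
    f=240/np.tan(np.radians(c["vfov"]/2)); K=np.array([[f,0,c["cx"]],[0,f,c["cy"]],[0,0,1]])
    return K@np.linalg.inv(np.array(c["world_from_camera"]))[:3]
def tri(a,b):
    X=cv2.triangulatePoints(P(C["scene"]),P(C["side"]),np.array(a,float).reshape(2,1),np.array(b,float).reshape(2,1))[:,0]
    return X[:3]/X[3]
for n,a,b in [("blue far",(354.6,274.4),(315.7,206)),("blue near",(372.4,261),(288.6,208.3)),("purp far",(322.4,247.6),(323.6,236.4)),("purp near",(340,235),(293.6,239)),
 ("NL",(442.5,259),(217,198)),("FL",(370.5,323),(330.5,195.5)),("FR",(242,212),(373,349)),("NR",(313,165),(217,362)),("mustard top",(330,266.5),(334,213.5))]:
    print(n,tri(a,b).round(1))
E
```

```text
blue far [588.8 166.5  58.5]
blue near [518.  162.4  57.2]
purp far [600.1  37.7  58.6]
purp near [528.6  33.1  57.5]
NL [325.5 266.6  22.5]
FL [636.6 289.    8.3]
FR [ 680.5 -264.8    3.9]
NR [ 374.9 -284.3   12.3]
mustard top [631.9 110.8  72.5]
```

```bash
cat >h.py <<'E'
from workcell import manip
import numpy as np, cv2
yaw=4.8; v=np.array([-np.sin(np.radians(yaw)),np.cos(np.radians(yaw)),0])
def flip(edge):
    e=np.array([*edge,0.]); at=lambda s,z:(e+s*v+[0,0,z]).tolist()
    manip.move_ptp(at(-28,180),[180,0,yaw])
    print("down",manip.movel(at(-28,48),speed=120,stop_force=8),manip.current_tcp_pos())
    print("push",manip.movel(at(31,48),speed=50,stop_force=8),manip.current_tcp_pos(),manip.current_ft_force())
    manip.pause(.3); manip.movel(at(31,180),speed=150)
E
python3 - <<'E'
from h import *
manip.grip(0.0); flip((553.4,164.5))
for n in("scene","side"): cv2.imwrite(f"pics/{n}1.png",manip.capture(n)["color"])
a=cv2.imread("pics/scene1.png")[150:330,230:450];b=cv2.imread("pics/side1.png")[180:370,200:400]
cv2.imwrite("pics/v1.png",np.hstack([cv2.resize(a,(400,400)),cv2.resize(b,(400,400))]))
print(manip.current_clock())
E
```

```text
down False [556.16002585 136.61968208  48.66642801]
push False [550.87083067 195.12598423  48.01293275] [ 0.37104328  0.25641553 -0.41799384]
7.575
```

View pics/v1.png

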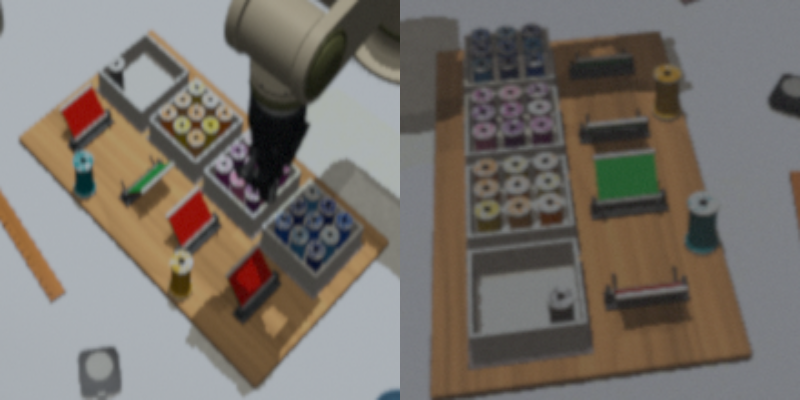

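In the scene half the blue-bay flap at about (252,275) still looks red, but shadowed and narrower. The hand may be blocking part of the view, so I'll move it aside and zoom in.

```bash
python3 - <<'E'
from h import *
manip.movel([480,-20,180],speed=200)
for n in("scene","side"): cv2.imwrite(f"pics/{n}2.png",manip.capture(n)["color"])
a=cv2.imread("pics/scene2.png")[225:315,310:400];b=cv2.imread("pics/side2.png")[185:255,270:340]
cv2.imwrite("pics/v2.png",np.hstack([cv2.resize(x,(400,400),interpolation=cv2.INTER_CUBIC) for x in(a,b)]))
E
```

```text
(no output)
```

View pics/v2.png

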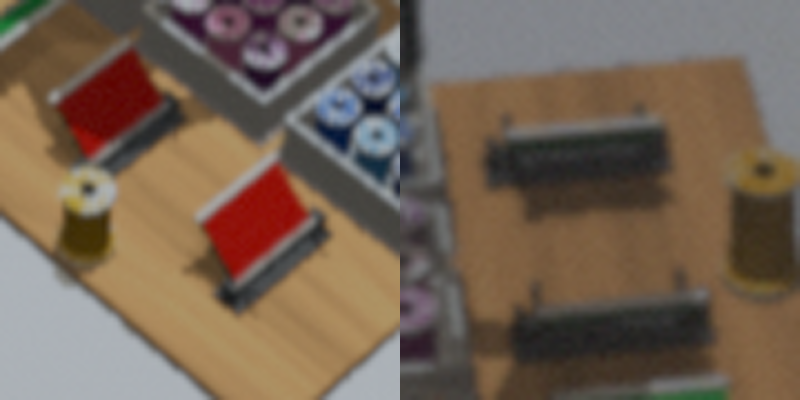

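The blue tag has gone back to its red stop. Its bead in the scene half is at about (200,215)–(275,160), so the push stopped short of upright. I'll push it 14 mm farther, which still leaves clearance to the flap at its green stop.

```bash
sed -i 's/at(31,48)/at(45,50)/; s/at(31,180)/at(45,180)/; s/at(-28,48)/at(-28,50)/; s/manip.pause(.3);/manip.pause(.4); cv2.imwrite("pics\/mid%d.png"%edge[1],manip.capture("side")["color"]);/' h.py
python3 - <<'E'
from h import *
flip((553.4,164.5)); manip.movel([480,-20,180],speed=200)
for n in("scene","side"): cv2.imwrite(f"pics/{n}3.png",manip.capture(n)["color"])
a=cv2.imread("pics/scene3.png")[225:315,310:400];b=cv2.imread("pics/mid164.png")[165:255,260:350]
cv2.imwrite("pics/v3.png",np.hstack([cv2.resize(x,(400,400),interpolation=cv2.INTER_CUBIC) for x in(a,b)]))
print(manip.current_clock())
E
```

```text
down False [556.17208459 136.53527481  50.70980475]
push False [549.69106482 209.08200148  50.00753685] [-0.09084455 -0.3860679  -0.04480026]
15.45
```

View pics/v3.png

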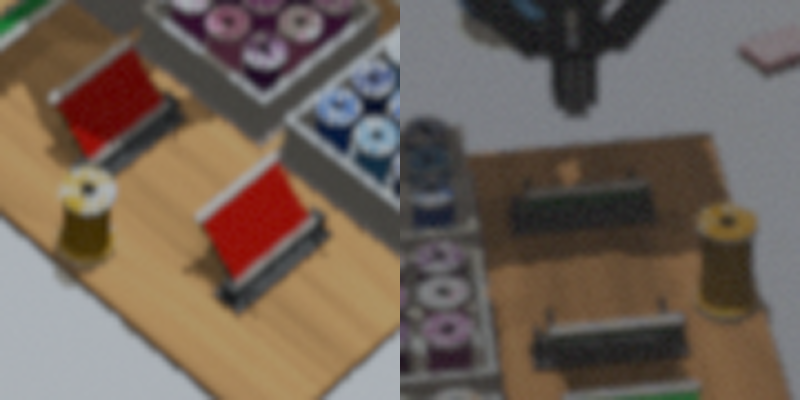

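```bash
python3 - <<'E'
import numpy as np,pickle
from workcell import manip
print(manip.current_width())
for n in("side","scene"):
    c=pickle.load(open(n+"0.pkl","rb")); W=np.linalg.inv(np.array(c["world_from_camera"])); f=240/np.tan(np.radians(c["vfov"]/2))
    for p in [(549.7,209,50),(549.7,209,100),(549.7,209,150),(549.7,209,180),(553.4,164.5,58)]:
        q=W[:3,:3]@np.array(p)+W[:3,3]; print(n,p,(f*q[:2]/q[2]+[c["cx"],c["cy"]]).round(1))
E
python3 -c "
import cv2;a=cv2.imread('pics/mid164.png')[60:260,200:420];cv2.imwrite('pics/v4.png',cv2.resize(a,None,fx=3,fy=3))"; sed -n 5,20p h.py
```

```text
0.00458554072905323
side (549.7, 209, 50) [300.2 200. ]
side (549.7, 209, 100) [299.6 184.4]
side (549.7, 209, 150) [299.  167.9]
side (549.7, 209, 180) [298.6 157.6]
side (553.4, 164.5, 58) [302. 207.]
scene (549.7, 209, 50) [375.  278.9]
scene (549.7, 209, 100) [376.5 268.3]
scene (549.7, 209, 150) [378.2 257.2]
scene (549.7, 209, 180) [379.2 250.2]
scene (553.4, 164.5, 58) [363.5 267.7]
    e=np.array([*edge,0.]); at=lambda s,z:(e+s*v+[0,0,z]).tolist()
    manip.move_ptp(at(-28,180),[180,0,yaw])
    print("down",manip.movel(at(-28,50),speed=120,stop_force=8),manip.current_tcp_pos())
    print("push",manip.movel(at(45,50),speed=50,stop_force=8),manip.current_tcp_pos(),manip.current_ft_force())
    manip.pause(.4); cv2.imwrite("pics/mid%d.png"%edge[1],manip.capture("side")["color"]); manip.movel(at(45,180),speed=150)
```

View pics/v4.png

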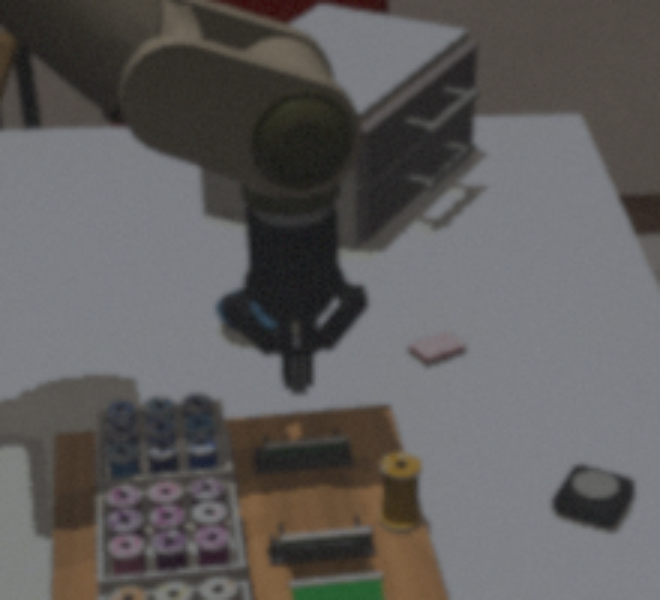

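The gripper is shut, but the fingertip shows at (299.3,190) where a TCP at z=50 should appear at (300,200). The visible tip therefore seems to be about 30 mm higher or farther than reported, so it passed over the flap. I'll measure the actual tip in two views at the pre-push pose.

```bash
python3 - <<'E'
from h import *
e=np.array([553.4,164.5,0])
manip.move_ptp((e-28*v+[0,0,180]).tolist(),[180,0,yaw]); manip.movel((e-28*v+[0,0,50]).tolist(),speed=120,stop_force=8)
print(manip.current_tcp_pos(),manip.current_tcp_rot(),manip.current_clock())
for n in("scene","side"): cv2.imwrite(f"pics/{n}5.png",manip.capture(n)["color"])
a=cv2.imread("pics/scene5.png")[210:290,310:390];b=cv2.imread("pics/side5.png")[170:250,260:340]
cv2.imwrite("pics/v5.png",np.hstack([cv2.resize(x,(400,400),interpolation=cv2.INTER_CUBIC) for x in(a,b)]))
E
```

```text
[556.16288086 136.55246552  50.72273041] [ 1.79994094e+02 -7.99362952e-02  4.79689246e+00] 17.4167
```

View pics/v5.png

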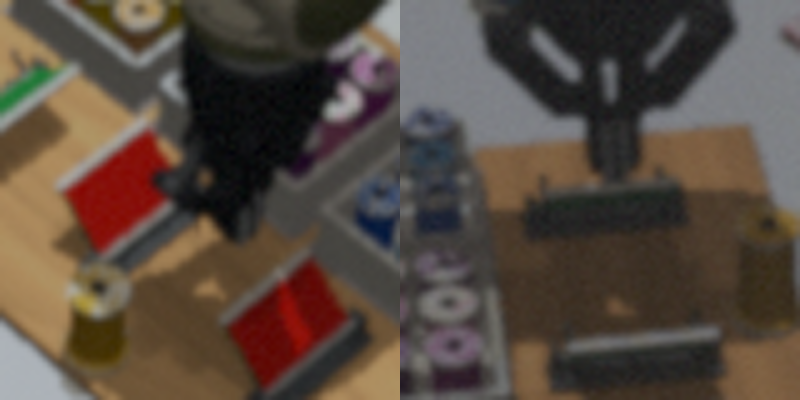

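Tip at about (358,257.6) in the scene view and (302.4,206) in the side view.

```bash
python3 - <<'E'
import cv2, numpy as np, pickle
C={n:pickle.load(open(n+"0.pkl","rb")) for n in("scene","side")}
def P(c):
    f=240/np.tan(np.radians(c["vfov"]/2)); K=np.array([[f,0,c["cx"]],[0,f,c["cy"]],[0,0,1]])
    return K@np.linalg.inv(np.array(c["world_from_camera"]))[:3]
X=cv2.triangulatePoints(P(C["scene"]),P(C["side"]),np.array([[358],[257.6]]),np.array([[302.4],[206.]]))[:,0];print(X[:3]/X[3])
for n in C:
    q=P(C[n])@[556.2,136.5,50.7,1];print(n,q[:2]/q[2])
E
```

```text
[553.84243778 139.51448173  78.94528358]
scene [355.96724226 263.41185244]
side [303.48745389 215.50158292]
```

The real tip is about 28 mm higher than the reported TCP, with x and y agreeing to 3 mm. I'll lower the commanded height by 28 mm, keep the force guards, and push on from here.

```bash
sed -i 's/at(-28,50)/at(-28,23)/; s/at(45,50),speed=50,stop_force=8/at(38,23),speed=50,stop_force=6/; s/at(45,180)/at(38,160)/' h.py
python3 - <<'E'
from h import *
flip((553.4,164.5)); manip.movel([480,-20,160],speed=200)
cv2.imwrite("pics/scene6.png",manip.capture("scene")["color"])
a=cv2.imread("pics/scene6.png")[225:315,310:400];b=cv2.imread("pics/mid164.png")[165:255,260:350]
cv2.imwrite("pics/v6.png",np.hstack([cv2.resize(x,(400,400),interpolation=cv2.INTER_CUBIC) for x in(a,b)]))
print(manip.current_clock())
E
```

```text
down False [556.12009162 136.60862897  23.60784165]
push False [550.30617378 202.10749634  23.01701538] [-0.34476935  0.36584267 -0.32585217]
23.9083
```

View pics/v6.png

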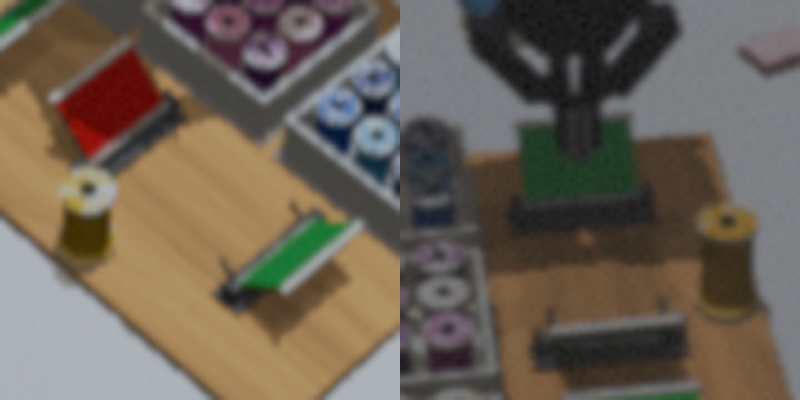

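The blue-bay tag now lies green face up at about (300,255) in the scene half. Next is the purple-bay tag, then moving the hand well clear.

```bash
python3 - <<'E'
from h import *
flip((564.4,35.4)); manip.movel([430,-60,170],speed=200); manip.move_j([-84.242,21.807,74.336,0,83.858,-12.336])
for n in("scene","side"): cv2.imwrite(f"pics/{n}7.png",manip.capture(n)["color"])
a=cv2.imread("pics/scene7.png")[150:370,230:450];b=cv2.imread("pics/side7.png")[170:390,200:420]
cv2.imwrite("pics/v7.png",np.hstack([cv2.resize(x,(400,400),interpolation=cv2.INTER_CUBIC) for x in(a,b)]))
s=cv2.imread("pics/scene0.png"); d=cv2.absdiff(s,cv2.imread("pics/scene7.png")).max(2)>50
n,l,st,c=cv2.connectedComponentsWithStats(d.astype(np.uint8)); print([x.tolist() for x in st[1:] if x[4]>8])
print(manip.current_clock(),manip.current_tcp_pos())
E
```

```text
down False [567.1125908    7.40132599  23.63892189]
push False [561.29618514  72.9949826   23.04889123] [0.08128166 0.33260471 0.6955778 ]
[[297, 26, 30, 29, 360], [326, 26, 12, 30, 216], [321, 235, 25, 26, 334], [334, 248, 22, 25, 228], [353, 260, 39, 41, 601], [368, 284, 5, 3, 9]]
31.9083 [ 171.65436658 -522.33818676  196.91861637]
```

View pics/v7.png

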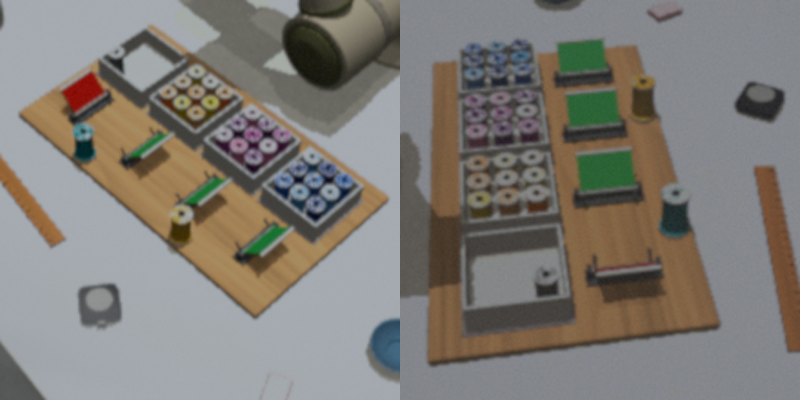

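All three full-bin tags show green, at (150,147), (203,192) and (265,240) in the scene half. The bin_d tag shows red at (83,92). Compared with the first picture, only the two flipped tags and the gripper have changed.

```bash
python3 -c "
from workcell import manip
manip.hand_in()"
```

```text
the job is handed in; nothing more can be done
```

The job is handed in: the two wrong tags, in the purple and blue bays, are now green face up. I pushed them over with the shut fingertips. The tag of the single-spool bin (red) and the other full bin's tag (green) were already right, so I left them alone.

- **Last check:** both camera views show three green tags at the full bins and red at bin_d. A before/after comparison of the scene view shows changes only at the two flipped tags and the gripper. The hand is back at its start pose, clear of everything, at about 32 s on the clock.
- **What disagreed:** my first two pushes on the blue tag missed. The cameras put the real fingertip about 28 mm higher than the reported TCP, so it passed over the flap. After I lowered the commanded height by about that much, both tags flipped on the first push. The 6 N force stop set for each push never triggered.

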